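Hang the cleaning saddle and open the safety cap

ROBOT

A 7-joint arm with a two-finger parallel gripper is mounted at the origin on a cart in front of the work surface, level with it; the furniture and walls round the work are solid. World frame = base frame: x ahead of the robot, y to its left, z up, the work surface at z = 0. Lengths are in m, angles in rad, forces in N, time in s.
With the tool pointing down it reaches from about 0.425 to 0.95 m from the base axis. Payload 4.7 kg.
Tool frame: the origin (TCP) lies on the centre line of the jaws, within the pads' length; the fingertips stand robot.nose_length ahead of it and the grasp point (between the pads) lies 8 mm behind it (robot.nose_length is the distance from the TCP to the fingertips, in m); z points along the fingers, y is the line along which they close (so a half turn about z gives the same grasp; the last joint's range is limited). The gripper opens to 85 mm and grips with 20 to 120 N. Pads are 22 mm wide; open, the fingers measure 114 mm over their backs; the gripper's body (76 mm by 85 mm) begins 54 mm behind the grasp point. The pads swing forward as they close: fully open they stand 13 mm farther back than shut.
Start: joints at [1.221, 0.469, -0.049, 1.532, 0.024, 1.141, -0.082], TCP at [0.213, -0.641, 0.203] pointing down, gripper open.
Joint ranges: [-2.59, 2.59], [-0.33, 1.99], [-1.39, 1.29], [0.1, 2.45], [-1.04, 4.18], [0.21, 1.99], [-2.66, 2.66]. Speed limits (rad/s): [2.57, 2.57, 3.14, 3.14, 3.14, 3.14, 3.14].

INTERFACE

Orientations are given as [roll, pitch, yaw] about the fixed x, y, z axes, in that order (R = Rz(yaw) Ry(pitch) Rx(roll)).
In Python, from plant import robot gives the robot as it stands. Calls block until the motion is done:
- robot.goto(position, orientation): joint-space move of the TCP to a pose.
- robot.move_straight(position, vel=0.15, attitude=None, contact_N=None): straight line of the TCP; attitude=None keeps the orientation; vel is the mean speed in m/s. With contact_N (N) it stops when the force on the tool has changed by that much, and returns True; else False.
- robot.move_joints(angles): joint-space move.
- robot.grip(opening, strength=None): opening from 0.0 (shut) to 1.0 (fully open); strength is the grip in N (None keeps the last); returns when the fingers have stopped.
- robot.sleep(seconds).
- robot.inverse_kinematics(position, orientation): joint angles nearest the present ones, or None.
- robot.sense(): the state.
- robot.grab_frame(name): name is "scene" or "top" or "wrist"; returns a dict with "image" (480x640x3 uint8, red, green, blue), "range_z" (480x640 float32, m along the optical axis (not along the pixel's ray), 0 where there is no reading), "fx", "fy", "cx", "cy" (pixels), "R" (3x3) and "t" (3): a world point X has camera coordinates R X + t. Camera axes: x right, y down, z forward; pixel columns grow to the right and rows downward; lengths in m; the calibration is good to about 2 mm. A picture is of the moment at which its call begins.
A pose or a line that the arm cannot do raises robot.IKError and nothing moves.
- robot.close_job(): hands the job in; it is judged then, once.
The state is a dict: "t": time; "joint_pos": joint angles; "joint_velocities": joint speeds; "effort": joint torques, N m; "tcp_pos": TCP position; "tcp_rot": TCP orientation; "wrist_force": force on the tool from outside, world axes, zero at the start; "torque": the same for the moment, N m; "opening": opening from 0.0 (shut) to 1.0 (fully open); "gripper_force": force on a finger pad.
Only numpy, scipy, OpenCV 4.12 (cv2) and the standard library are available. Lean on these libraries where they do the work, as an engineer would, in place of code of your own. Each camera call takes 0.05 s, during which the arm holds its last target. There are 200 camera calls.

TASK

Get ready to wet the track-cleaning saddle: first hang the saddle over the bar of the drip rail, one leg on each side, and let go of it. Then open the cleaner bottle: press its push-and-turn safety cap down, twist it counter-clockwise while it is down until it is free, and lift it off. Finish while still holding the cap, upright and still, straight above the open bottle and about 5 cm clear of its mouth; leave everything else on the worktop alone.

Things in the scene. Friction and masses are not known exactly. Their poses are not given: they have to be found in the camera images.
- saddle: track-cleaning saddle, loose, 70 g: an inverted U of aluminium plate with cork-lined legs, standing on its two legs. 36 mm wide (its x), 60 mm long (its y), 45 mm high; the slot between the legs is 24 mm wide (along x), 39 mm deep, open below and at both ends along y. Origin: centre of its underside, between the feet of the legs; z up. Can be gripped across its 36 mm width
- saddle_crown (a point): centre of the saddle's slot roof, 39 mm above the saddle's origin; this rests on the bar when the saddle hangs
- drip_rail: drip rail, fixed to the worktop: a horizontal steel bar 10 mm in diameter along its y, centre 105 mm high, on two steel posts (12 mm in diameter, at y = +-50 mm, no higher than the bar), standing in a shallow grey tray 70 x 118 mm and 12 mm high. Origin: centre of the underside; z up. 88 mm of the bar is free between the posts
- bar_mid (a point): middle of the bar, on its centre line
- bottle: white cleaner bottle, 64 mm in diameter, fixed in an aluminium holder with a 90 mm square foot, so it neither turns nor lifts. Origin: centre of the underside of the foot; z up. Shoulder begins at 74 mm, neck begins at 86 mm (24 mm in diameter there)
- bottle_mouth (a point): centre of the top of the bottle's neck, 124 mm above the bottle's origin; a sprung rubber disc stands up to 12 mm out of it when the cap is off
- cap: grey ribbed round safety cap on the bottle, loose, 35 g, 46 mm in diameter, 32 mm high, with two inner lugs. Origin: centre of its underside, 106 mm above the bottle's origin when locked (top at 138 mm); z up; x axis parallel to the bottle's x when locked. Pressed 5 mm or more down it can turn; it stops hard 8 mm down. Can be gripped across its diameter at any yaw
- cap_top (a point): centre of the cap's flat top, 32 mm above the cap's origin. Held down, the cap turns only counter-clockwise seen from above; past 50 degrees it is free to lift, and at about 80 degrees it stops hard, so turn about 65 degrees, then lift straight up
- seal_disc (a joint): height (m) of the sprung disc in the neck that pushes the cap up: 0 when locked (about 6 N), -0.005 when the cap can turn (8.5 N), -0.008 fully down (10 N), up to +0.004 once the cap is free
- glue_bottle: bystander: white bottle with pointed blue cap, 32 mm in diameter, 83 mm high, origin at its underside; leave it alone
- oil_bottle: bystander: small cream bottle with thin red spout, 25 mm in diameter, 85 mm high, origin at its underside; leave it alone
- wheelset_1: bystander: small metal wheelset, 24 mm long, 12 mm high; leave it alone
- track_rubber: bystander: brown abrasive block, 52 x 23 x 13 mm; leave it alone
- pliers: bystander: blue-handled pliers lying flat, 136 x 44 x 11 mm; leave them alone
- screwdriver_yellow: bystander: yellow-handled screwdriver lying, 139 mm long, 14 mm high; leave it alone
- track_offcut: bystander: short piece of model track, 110 x 30 x 5 mm; leave it alone
- battery_2: bystander: yellow battery lying, 50 mm long, 14 mm high; leave it alone

How it is judged:
On the way, in this order (a step that is already met when the one before it is completed fails the run):
1. the saddle hangs over the bar, let go (z of saddle_crown in the frame of bar_mid between 0.001 and 0.011 m and horizontal distance between saddle_crown and bar_mid below 0.025 m and contact force between saddle and drip_rail above 0.1 N and contact force between saddle and the fingers below 0.1 N), for 0.2 s.
2. the cap is pressed down at least 4 mm (z of cap in the frame of bottle below 0.102 m), for 0.05 s.
3. the cap is twisted by 30 degrees or more while still on the neck (angle between the x axis of cap and the x axis of bottle, either way round above 0.52 rad and z of cap in the frame of bottle below 0.112 m and horizontal distance between cap and bottle below 0.006 m), for 0.05 s.
At the end, for the whole second after the job is handed in: The gripper holds the cap still, upright within 17 degrees, its underside 30 to 120 mm above the bottle's mouth, within 30 mm of its axis, off the bottle. The saddle hangs still and untouched on the bar, within 25 mm of its middle and 23 degrees of upright and of the bar's line (z of cap in the frame of bottle_mouth between 0.03 and 0.12 m and horizontal distance between cap and bottle_mouth below 0.03 m and angle between cap's own z axis and vertical below 0.3 rad and linear speed of each of cap, saddle below 0.03 m/s and contact force between cap and the fingers above 1 N and contact force between cap and bottle below 0.1 N and z of saddle_crown in the frame of bar_mid between 0.001 and 0.011 m and horizontal distance between saddle_crown and bar_mid below 0.025 m and angle between saddle's own z axis and vertical below 0.4 rad and angle between the y axis of saddle and the y axis of drip_rail, either way round below 0.4 rad and contact force between saddle and drip_rail above 0.1 N and contact force between saddle and the arm below 0.1 N); the arm keeps its last pose, push and grip.
It fails at once if a bystander is shifted by more than 30 mm or knocked over (distance of any of glue_bottle, oil_bottle, wheelset_1, track_rubber, pliers, screwdriver_yellow, track_offcut, battery_2 from where it was at the start of the episode above 0.03 m or angle between any of glue_bottle, oil_bottle's own z axis and vertical above 0.5 rad).
It also fails if it takes over 61 s, if anything falls off the work surface, if the arm or the gripper's body presses on something with over 40 N, if the wrist force passes 120 N, or if a joint passes its speed limit or range.

## Working session

There is one attempt and no reset: what is moved stays moved. The work goes in short steps, each a Python script; the robot and the scene stay as the last script left them, time stands still between calls to the robot, and variables do not carry over. Pictures are saved under pics/ and viewed, at most 10 in all, crops included, and the job is handed in when it is done.

```bash
ls; mkdir -p pics
python3 - <<'E'
from plant import robot
import numpy as np, cv2
s=robot.sense(); print(s['t'],s['tcp_pos'],s['tcp_rot'],s['opening'],robot.nose_length)
for n in("scene","top"):
    f=robot.grab_frame(n); np.savez('f_%s.npz'%n,**f)
    cv2.imwrite('pics/%s.png'%n,f['image'][...,::-1]); print(n,f['R'],f['t'],f['fx'],f['cx'],(f['range_z']>0).mean())
E
```

```text
pics
0.0 [ 0.21264884 -0.63995048  0.20194435] [-3.13961006e+00  6.74977644e-05  3.20818568e-01] 1.0007161289600348 0.011
scene [[-0.49277468 -0.86998437 -0.01732911]
 [-0.66400144  0.38882415 -0.63868448]
 [ 0.56238349 -0.30322099 -0.76927358]] [0.20316449 0.3706877  0.97314422] 502.73171829763277 315.509716691729 0.9891764322916666
top [[ 0.36431541 -0.93125537 -0.00614196]
 [-0.88971673 -0.34610177 -0.29768726]
 [ 0.27509712  0.11391666 -0.95464369]] [-0.16523757  0.45541865  1.53429995] 507.02497068276483 317.5056134346443 0.9960384114583334
```

View pics/scene.png

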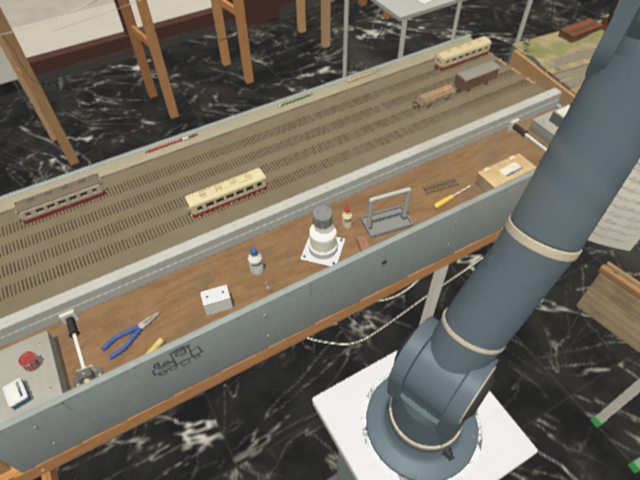

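View pics/top.png

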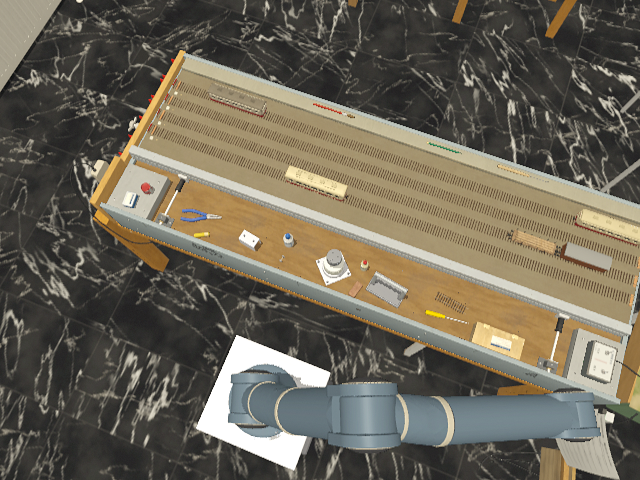

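Scene view: the saddle is the white block at (215,299), the bottle with its cap at (323,215–250), and the rail at (388,210). Top view: saddle (249,239), cap (334,257), rail (387,289). Next I'll measure them with depth and masks.

```bash
cat > h.py <<'E'
import numpy as np, cv2
def load(n): return dict(np.load('f_%s.npz'%n))
def cloud(f):
    v,u=np.mgrid[:480,:640]; z=f['range_z']
    P=np.stack([(u-f['cx'])/f['fx']*z,(v-f['cy'])/f['fy']*z,z],-1)
    return (P-f['t'])@f['R']
def rect(p):
    (c,s,a)=cv2.minAreaRect((p[:,:2]*1000).astype(np.float32)); return np.round(c,1),np.round(s,1),round(a,1)
E
python3 - <<'E'
from h import *
for n,boxes in (('scene',dict(saddle=(198,282,235,318),cap=(308,203,337,235),bottle=(298,200,350,268),rail=(358,184,415,240),front=(230,290,262,340))),('top',dict(saddle=(236,227,264,252),cap=(324,246,346,268),bottle=(312,244,356,288),rail=(362,268,412,308)))):
    f=load(n);W=cloud(f)
    for k,(a,b,c,d) in boxes.items():
        p=W[b:d,a:c].reshape(-1,3)
        print(n,k,'z hist',np.histogram(p[:,2],np.arange(-.02,.17,.01))[0])
        for lo,hi in dict(saddle=[(.039,.052),(.01,.06)],cap=[(.132,.145),(.11,.145)],bottle=[(.003,.03)],rail=[(.09,.12),(.006,.02)],front=[(.02,.1)])[k]:
            q=p[(p[:,2]>lo)&(p[:,2]<hi)]
            if len(q)>3: print('  ',lo,hi,len(q),rect(q),np.round(q.mean(0)*1000,1),np.median(q[:,2]).round(4))
# bench cross-section at saddle and cap
W=cloud(load('scene'))
for (u,v) in [(215,250),(215,270),(215,320),(215,330),(215,335),(215,340),(300,280),(300,290),(300,297),(300,305),(310,170),(310,185),(310,195),(470,200),(470,215),(335,300)]: print((u,v),W[v,u].round(3))
for n,b in(('scene',(180,170,420,330)),('top',(225,215,415,315))):
    im=load(n)['image'][b[1]:b[3],b[0]:b[2],::-1]; k=3 if n=='scene' else 4
    cv2.imwrite('pics/z_%s.png'%n,cv2.resize(im,None,fx=k,fy=k,interpolation=cv2.INTER_CUBIC))
E
```

```text
scene saddle z hist [  0 509 191  67  66  95 397   0   0   0   0   0   0   0   0   0   0   0]
   0.039 0.052 419 (array([419.4, 243. ]), array([59.9, 88.4]), 80.4) [438.4 238.8  43.1] 0.0431
   0.01 0.06 625 (array([420.6, 243. ]), array([60.1, 90.7]), 80.2) [433.9 239.5  37.1] 0.0418
scene cap z hist [  0 147  52  23  40  36  14   4   3  89  94   6  21  58  64 267   2   0]
   0.132 0.145 257 (array([460.5, -47.2]), array([44.5, 46.2]), 31.2) [459.8 -47.1 136.4] 0.1365
   0.11 0.145 391 (array([459.8, -47.5]), array([45.9, 46.5]), 31.2) [455.4 -44.7 131.1] 0.1351
scene bottle z hist [  0 942 733 149 243 234 218 124 143 208 110   6  21  58  64 267   2   0]
   0.003 0.03 745 (array([496. , -72.8]), array([129. , 237.9]), 63.1) [471.  -56.1  13.8] 0.0116
scene rail z hist [   0 1149 1194  207   78  139  102   25   23   31   29   24  169   10
    0    0    0    0]
   0.09 0.12 203 (array([ 455.6, -233.1]), array([110.1,  13. ]), 80.0) [ 453.7 -231.7  104.9] 0.1063
   0.006 0.02 396 (array([ 482.2, -245.5]), array([139.9, 193.4]), 58.5) [ 459.  -226.9   10.6] 0.0101
scene front z hist [ 7
[... 1043 characters left out ...]
-235.1]), array([109.5,  12.2]), 80.4) [ 456.1 -235.   107.9] 0.1084
   0.006 0.02 282 (array([ 460.1, -232.1]), array([129.2, 157.6]), 21.8) [ 453.2 -232.8    9.5] 0.0086
(215, 250) [0.576 0.188 0.024]
(215, 270) [ 0.542  0.207 -0.005]
(215, 320) [ 0.411  0.259 -0.   ]
(215, 330) [0.37  0.271 0.029]
(215, 335) [0.368 0.274 0.013]
(215, 340) [ 0.37   0.278 -0.01 ]
(300, 280) [0.41  0.044 0.   ]
(300, 290) [0.37  0.064 0.025]
(300, 297) [ 0.371  0.065 -0.004]
(300, 305) [ 0.369  0.067 -0.035]
(310, 170) [ 0.685 -0.138  0.045]
(310, 185) [ 0.642 -0.114  0.036]
(310, 195) [ 0.585 -0.083  0.066]
(470, 200) [ 0.383 -0.44   0.04 ]
(470, 215) [ 0.367 -0.438 -0.001]
(335, 300) [ 0.369 -0.03  -0.092]
```

View pics/z_scene.png

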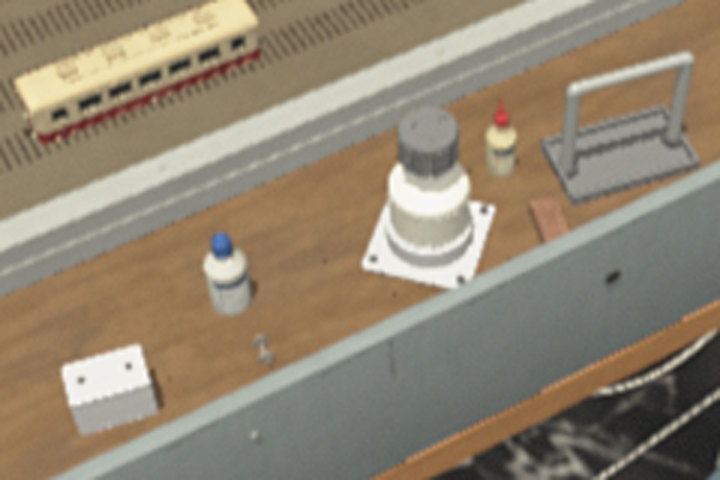

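Measured: saddle at about (0.445, 0.2365), height 44 mm, 60x37 mm footprint, yaw about -10.5°. Rail at (0.456, -0.234), bar top 108 mm, yaw about -10°. Cap at (0.4615, -0.049), top 137 mm. All of these match the given sizes. Next I'll move above the saddle and refine with the wrist camera.

Run:
```python
from plant import robot
from h import *
pi=np.pi
for p in [(.445,.2365,.2),(.445,.2365,.024),(.456,-.234,.2),(.456,-.234,.09)]:
    for y in (79.5,-100.5):
        print(p,y,np.round(robot.inverse_kinematics(p,[pi,0,np.radians(y)]),2))
for p in [(.4615,-.049,.13),(.4615,-.049,.25)]:
    for y in range(-180,180,30):
        q=robot.inverse_kinematics(p,[pi,0,np.radians(y)]); print(p,y,None if q is None else np.round(q,2))
robot.move_straight([.213,-.641,.32])
q=robot.inverse_kinematics((.445,.2365,.2),[pi,0,np.radians(79.5)])
y=79.5 if q is not None else -100.5
robot.goto([.445,.2365,.22],[pi,0,np.radians(y)])
robot.sleep(.3)
f=robot.grab_frame('wrist'); np.savez('f_w1.npz',**f); cv2.imwrite('pics/w1.png',f['image'][...,::-1])
s=robot.sense(); print(s['t'],s['tcp_pos'],s['tcp_rot'],s['wrist_force'])
W=cloud(f).reshape(-1,3); q=W[(W[:,2]>.038)&(W[:,2]<.055)&(abs(W[:,0]-.445)<.05)&(abs(W[:,1]-.2365)<.05)]
print(len(q),rect(q),np.median(q[:,2]))
```

```text
(0.445, 0.2365, 0.2) 79.5 [ 0.3   0.38 -1.08  1.89  0.37  1.1  -1.11]
(0.445, 0.2365, 0.2) -100.5 [ 0.35  0.41 -1.17  1.89  0.42  1.12  1.98]
(0.445, 0.2365, 0.024) 79.5 [ 0.07  0.59 -0.83  2.06  0.63  0.77 -1.33]
(0.445, 0.2365, 0.024) -100.5 [ 0.28  0.78 -1.18  2.05  0.91  0.97  1.57]
(0.456, -0.234, 0.2) 79.5 [ 0.81  0.25 -0.49  1.9   0.13  1.03  0.08]
(0.456, -0.234, 0.2) -100.5 [-0.5   0.35  1.13  1.96 -0.36  1.06 -2.54]
(0.456, -0.234, 0.09) 79.5 [ 0.77  0.38 -0.46  2.01  0.24  0.8  -0.01]
(0.456, -0.234, 0.09) -100.5 [-0.43  0.58  1.12  2.07 -0.67  0.91 -2.26]
(0.4615, -0.049, 0.13) -180 [ 0.81  0.36 -0.95  2.06  0.37  0.9   1.23]
(0.4615, -0.049, 0.13) -150 [ 0.95  0.45 -1.17  2.05  0.51  0.97  1.61]
(0.4615, -0.049, 0.13) -120 [ 0.95  0.45 -1.17  2.05  0.51  0.97  2.14]
(0.4615, -0.049, 0.13) -90 [-0.89  0.37  1.13  2.14 -0.44  0.89 -2.64]
(0.4615, -0.049, 0.13) -60 [-0.89  0.37  1.13  2.14 -0.44  0.89 -2.12]
(0.4615, -0.049, 0.13) -30 [ 0.37  0.24 -0.4   2.08  0.13  0.84 -2.21]
(0.4615, -0.049, 0.13) 0 [ 0.43  0.25 -0.48  2.08  0.15  0.85 -1.71]
(0.4615, -0.049, 0.13) 30 [ 
[... 633 characters left out ...]
12 -2.65]
(0.4615, -0.049, 0.25) -30 [ 0.46  0.11 -0.48  1.93  0.06  1.12 -2.14]
(0.4615, -0.049, 0.25) 0 [ 0.53  0.11 -0.55  1.92  0.07  1.12 -1.62]
(0.4615, -0.049, 0.25) 30 [ 0.57  0.12 -0.59  1.92  0.07  1.12 -1.1 ]
(0.4615, -0.049, 0.25) 60 [ 0.62  0.13 -0.65  1.92  0.08  1.12 -0.59]
(0.4615, -0.049, 0.25) 90 [ 0.67  0.13 -0.71  1.92  0.1   1.12 -0.08]
(0.4615, -0.049, 0.25) 120 [ 0.72  0.14 -0.77  1.92  0.11  1.13  0.43]
(0.4615, -0.049, 0.25) 150 [ 0.78  0.15 -0.84  1.91  0.13  1.13  0.94]
4.575 [0.44506964 0.23639157 0.22000499] [3.14156530e+00 2.89550035e-05 1.38729410e+00] [0.01194597 0.01174758 0.03616751]
3105 (array([445.3, 239.1]), array([59.8, 35.7]), 80.0) 0.04497972377773692
```

Wrist view: the saddle is a clean 59.8x35.7 mm rectangle at (0.4453, 0.2391), yaw -10°, top at 45 mm. Next I'll grasp it.

Run:
```python
from plant import robot
from h import *
pi=np.pi; att=[pi,0,np.radians(80)]
robot.grip(.7,strength=30)
robot.goto([.4453,.239,.10],att)
c=robot.move_straight([.4453,.239,.026],vel=.1,contact_N=6); print('contact',c)
robot.grip(0,strength=30)
s=robot.sense(); print(s['opening'],s['gripper_force'],s['tcp_pos'],s['wrist_force'])
robot.move_straight([.4453,.239,.16]); robot.sleep(.1)
s=robot.sense(); print(s['opening'],s['gripper_force'],s['wrist_force'])
robot.move_straight([.4453,.239,.27],vel=.25)
robot.goto([.457,-.235,.27],att); robot.sleep(.2)
f=robot.grab_frame('wrist'); np.savez('f_w2.npz',**f); cv2.imwrite('pics/w2.png',f['image'][...,::-1])
W=cloud(f).reshape(-1,3)
q=W[(W[:,2]>.095)&(W[:,2]<.12)&(abs(W[:,0]-.457)<.06)&(abs(W[:,1]+.235)<.08)]
print(len(q),rect(q) if len(q)>5 else 0,np.percentile(q[:,2],[5,50,95]))
q=W[(W[:,2]>.007)&(W[:,2]<.02)&(abs(W[:,0]-.457)<.07)&(abs(W[:,1]+.235)<.09)]
print(len(q),rect(q))
f=robot.grab_frame('scene'); cv2.imwrite('pics/s2.png',cv2.resize(f['image'][60:280,280:560,::-1],None,fx=2.5,fy=2.5))
print(robot.sense()['t'])
```

```text
contact False
-0.00027860493487877406 0.0 [0.44530817 0.23897674 0.02602505] [-0.43414617 -0.18260755  0.4909959 ]
0.0015132618937859432 0.0 [ 1.56542479  0.19179548 -0.65761011]
1725 (array([ 456.9, -233.8]), array([111.1,  11.9]), 79.7) [0.10554962 0.10907206 0.11081504]
1992 (array([ 448. , -220.8]), array([151.2, 108.1]), 88.7)
10.7583
```

View pics/w2.png

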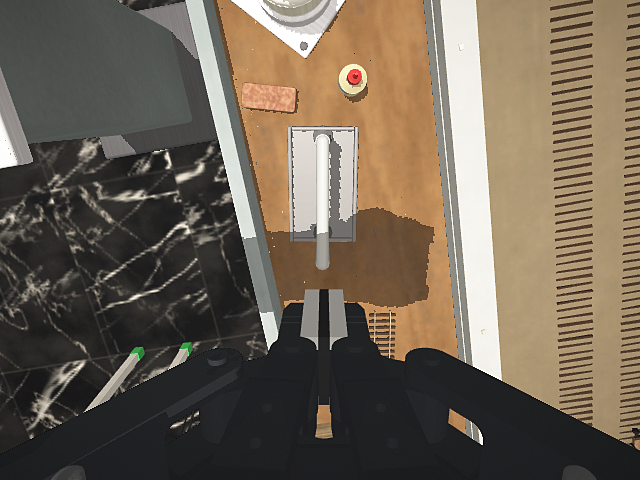

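The fingers closed fully empty, so the saddle was missed or squeezed out. Wrist view: rail bar at (322,200), fingers empty. Next I'll check where the saddle is now.

Run:
```python
from plant import robot
from h import *
for n in('scene','top'):
    f=robot.grab_frame(n); np.savez('f_%s2.npz'%n,**f); W=cloud(f).reshape(-1,3)
    q=W[(W[:,2]>.036)&(W[:,2]<.055)&(W[:,0]>.40)&(W[:,0]<.5)&(abs(W[:,1]-.2365)<.12)]
    print(n,len(q),rect(q) if len(q) else '')
    if n=='scene': cv2.imwrite('pics/s3.png',cv2.resize(f['image'][220:360,150:300,::-1],None,fx=4,fy=4))
```

```text
scene 488 (array([454.7, 193.5]), array([ 55.5, 161.2]), 13.9)
top 216 (array([453.2, 192.5]), array([ 53.7, 155.8]), 8.7)
```

View pics/s3.png

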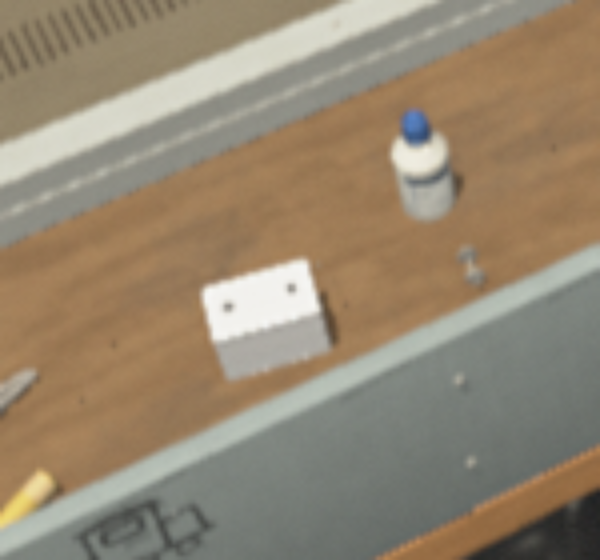

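Run:
```python
from plant import robot
from h import *
for n in('scene','top','scene2','top2'):
    f=load(n); W=cloud(f).reshape(-1,3); hsv=cv2.cvtColor(f['image'],cv2.COLOR_RGB2HSV).reshape(-1,3)
    q=W[(W[:,2]>.036)&(W[:,2]<.055)&(W[:,0]>.40)&(W[:,0]<.5)&(W[:,1]>.195)&(W[:,1]<.34)]
    print(n,len(q),rect(q),q.mean(0).round(4))
s=robot.sense(); print(s['tcp_pos'],s['opening'])
f=load('w2'); 
for z in (.27,.259):
    c=f['R']@np.array([.457,-.235,z])+f['t']; print(c, f['fx']*c[0]/c[2]+f['cx'],f['fy']*c[1]/c[2]+f['cy'])
print(cloud(f)[285:345:6,310].round(3), cloud(f)[285:345:6,335].round(3))
for n in ('w1','w2'):
    W=cloud(load(n)).reshape(-1,3); print(n, np.median(W[(abs(W[:,2])<.006),2]))
```

```text
scene 410 (array([444.5, 238.8]), array([60.6, 40.3]), 82.0) [0.442  0.2393 0.0429]
top 198 (array([445.8, 237.4]), array([62. , 37.7]), 78.1) [0.4451 0.236  0.0435]
scene2 413 (array([443.7, 238.8]), array([59.8, 38.4]), 80.1) [0.4419 0.2393 0.043 ]
top2 204 (array([445.6, 237.1]), array([62. , 38.1]), 78.7) [0.4448 0.2365 0.0433]
[ 0.45712299 -0.23472535  0.27004322] 0.000738530020772193
[-0.00055571  0.02079856  0.18389728] 322.19910665988465 284.51352680210164
[-0.00056203  0.01776341  0.19447025] 322.25511957189536 275.2677068449016
[[ 0.423 -0.343 -0.001]
 [ 0.455 -0.223  0.304]
 [ 0.455 -0.223  0.31 ]
 [ 0.455 -0.223  0.314]
 [ 0.455 -0.223  0.318]
 [ 0.455 -0.223  0.323]
 [ 0.455 -0.223  0.326]
 [ 0.456 -0.223  0.33 ]
 [ 0.456 -0.223  0.333]
 [ 0.456 -0.224  0.336]] [[ 0.451 -0.348  0.001]
 [ 0.464 -0.224  0.305]
 [ 0.463 -0.224  0.309]
 [ 0.463 -0.224  0.314]
 [ 0.463 -0.224  0.319]
 [ 0.463 -0.224  0.322]
 [ 0.463 -0.224  0.326]
 [ 0.463 -0.224  0.33 ]
 [ 0.463 -0.224  0.333]
 [ 0.463 -0.225  0.336]]
w1 0.00010126428549241493
w2 0.00021619445601373728
```

View pics/w1.png

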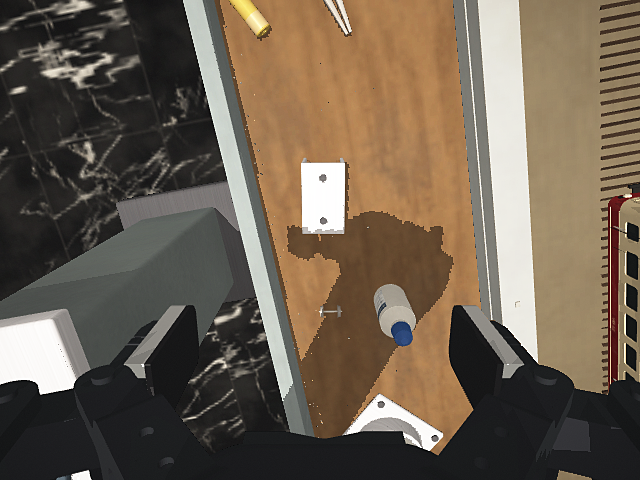

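The saddle at w1 pixel (323,197) hasn't moved. In w2 the depth puts the fingertips at z≈0.302 while the reported TCP is at 0.270, so they should be at 0.259. The tips are about 43 mm higher than nose_length implies, so the gripper closed above the saddle. I'll cross-check this with the fixed cameras.

Run:
```python
from plant import robot
from h import *
for n in('scene2','top2'):
    W=cloud(load(n)).reshape(-1,3)
    q=W[(W[:,2]>.13)&(W[:,2]<.45)&(abs(W[:,0]-.457)<.07)&(abs(W[:,1]+.235)<.07)]
    print(n,len(q)); 
    if len(q): i=np.argsort(q[:,2])[:8]; print(q[i].round(3)); print(np.histogram(q[:,2],np.arange(.13,.45,.01))[0])
for n,z in(('w1',.22),('w2',.27)):
    f=load(n);W=cloud(f); q=W[(W[...,2]>z-.05)&(W[...,2]<z+.2)]
    print(n,np.sort(q[:,2])[:200:20].round(3)-z)
    i=np.argsort(q[:,2])[:3];print(q[i])
```

```text
scene2 1532
[[ 0.454 -0.229  0.296]
 [ 0.451 -0.242  0.296]
 [ 0.451 -0.232  0.297]
 [ 0.451 -0.237  0.298]
 [ 0.449 -0.238  0.299]
 [ 0.45  -0.228  0.299]
 [ 0.456 -0.225  0.299]
 [ 0.461 -0.226  0.3  ]]
[  0   0   0   0   0   0   0   0   0   0   0   0   0   0   0   0   7  34
  45  45  21  84  63 123 117 171 162 133  71  85 182]
top2 0
w1 [0.04  0.042 0.042 0.042 0.043 0.043 0.043 0.043 0.043 0.044]
[[0.40287199 0.24361098 0.26030955]
 [0.48890093 0.23514719 0.26108239]
 [0.48823859 0.23234702 0.26122504]]
w2 [0.031 0.032 0.033 0.033 0.034 0.034 0.035 0.035 0.035 0.036]
[[ 0.45650665 -0.22349788  0.30132189]
 [ 0.45511259 -0.22324124  0.30134995]
 [ 0.46174909 -0.22438955  0.30138631]]
```

View pics/s2.png

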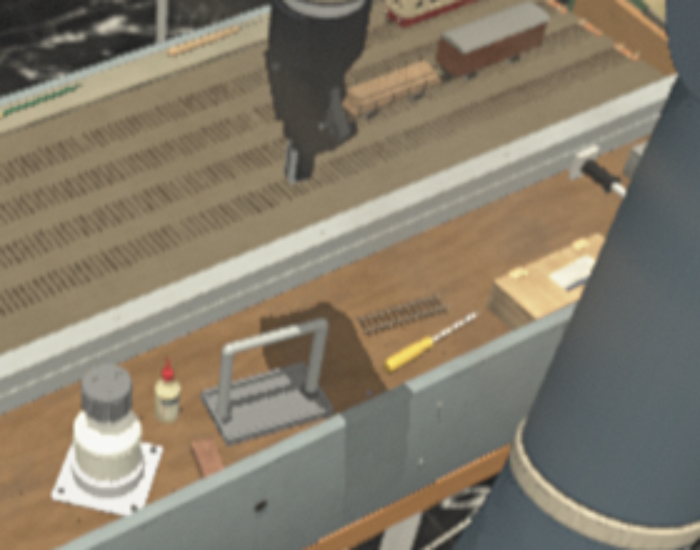

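The wrist and scene cameras agree: shut, the real fingertips are about 0.030 m above the reported TCP z, so the reported TCP is about 41 mm too far ahead. The lateral position is fine. I'll correct all heights by 41 mm and grasp again.

Run:
```python
from plant import robot
from h import *
pi=np.pi; att=[pi,0,np.radians(80)]
robot.grip(.7,strength=35)
robot.goto([.4450,.2385,.09],att)
c=robot.move_straight([.4450,.2385,-.021],vel=.1,contact_N=6); print('contact',c,robot.sense()['tcp_pos'])
if not c:
    robot.grip(0,strength=35)
    s=robot.sense(); print(s['opening'],s['gripper_force'],s['tcp_pos'],s['wrist_force'])
    robot.move_straight([.4450,.2385,.12],vel=.12); robot.sleep(.1)
    s=robot.sense(); print(s['t'],s['opening'],s['gripper_force'],s['wrist_force'])
```

```text
contact False [ 0.44539787  0.23882538 -0.02046356]
0.41659711822457607 35.250865928828716 [ 0.44543204  0.23864822 -0.02042469] [-0.46959565 -0.42580516  4.71717613]
16.3083 0.4130537302136521 34.9301765486598 [-0.13882749 -0.26159988 -0.68737961]
```

Saddle held (opening 0.413 ≈ 35 mm). I'll carry it above the bar and check its pose in the hand.

Run:
```python
from plant import robot
from h import *
pi=np.pi; att=[pi,0,np.radians(80)]
robot.move_straight([.4450,.2385,.22],vel=.25)
robot.goto([.4569,-.2345,.16],att); robot.sleep(.3)
s=robot.sense(); print(s['t'],s['tcp_pos'],s['opening'])
f=robot.grab_frame('scene'); np.savez('f_s4.npz',**f)
cv2.imwrite('pics/s4.png',cv2.resize(f['image'][90:250,320:480,::-1],None,fx=3.5,fy=3.5))
g=robot.grab_frame('wrist'); np.savez('f_w4.npz',**g)
for n,x in(('s',f),('w',g)):
    W=cloud(x).reshape(-1,3); im=x['image'].reshape(-1,3).astype(int)
    q=W[(W[:,2]>.165)&(W[:,2]<.235)&(abs(W[:,0]-.457)<.03)&(abs(W[:,1]+.235)<.06)&(im.min(1)>110)]
    print(n,len(q)); 
    if len(q)>5: print(rect(q),np.percentile(q,[2,50,98],axis=0).round(4))
    b=W[(W[:,2]>.095)&(W[:,2]<.12)&(abs(W[:,0]-.457)<.06)&(abs(W[:,1]+.235)<.08)]; 
    if len(b)>20: print('bar',rect(b))
```

```text
18.9 [ 0.4571558  -0.2339417   0.16010358] 0.4206489747177444
s 362
(array([ 454.8, -231. ]), array([61.2, 50.6]), 87.2) [[ 0.4338 -0.2566  0.1812]
 [ 0.4446 -0.2156  0.2146]
 [ 0.4778 -0.2014  0.2264]]
bar (array([ 454.9, -232.2]), array([109.3,  14.7]), 82.1)
w 22713
(array([ 458.1, -230.5]), array([54.5, 49.1]), 80.4) [[ 0.4377 -0.2544  0.2022]
 [ 0.4584 -0.2257  0.2254]
 [ 0.4802 -0.2022  0.2267]]
bar (array([ 460.8, -212. ]), array([67.1, 11.6]), 80.5)
```

View pics/s4.png

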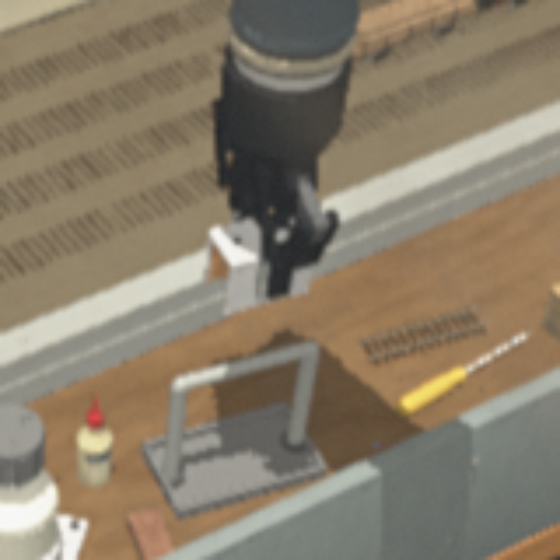

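The view shows the saddle upright in the jaws, legs down, right above the bar at (245,370). In the hand it is at x≈0.4575 with its underside at z≈0.181, and the bar is at x≈0.457. I'll lower it and let go.

Run:
```python
from plant import robot
from h import *
robot.move_straight([.4569,-.234,.068],vel=.15,contact_N=8)
s=robot.sense(); print(s['tcp_pos'],s['wrist_force'])
c=robot.move_straight([.4569,-.234,.0485],vel=.03,contact_N=3); s=robot.sense(); print(c,s['tcp_pos'],s['wrist_force'])
robot.grip(.6); robot.sleep(.2)
robot.move_straight([.4569,-.234,.16],vel=.12); robot.sleep(.2)
f=robot.grab_frame('wrist'); g=robot.grab_frame('scene')
for x in(f,g):
    W=cloud(x).reshape(-1,3)
    q=W[(W[:,2]>.112)&(W[:,2]<.13)&(abs(W[:,0]-.457)<.05)&(abs(W[:,1]+.235)<.08)]
    print(len(q),rect(q),np.percentile(q[:,2],[5,50,95]).round(4))
cv2.imwrite('pics/s5.png',cv2.resize(g['image'][90:250,300:460,::-1],None,fx=3.5,fy=3.5))
print(robot.sense()['t'])
```

```text
[ 0.45766515 -0.23393361  0.06863529] [-0.75664773  0.192246   -1.46879493]
True [ 0.4565977  -0.23412318  0.05052228] [-0.47734179 -0.43648161  5.53238806]
7236 (array([ 457.1, -233.4]), array([59.7, 36.1]), 79.7) [0.1147 0.116  0.1172]
255 (array([ 455.7, -222.4]), array([82.4, 41.5]), 80.1) [0.1125 0.1147 0.1178]
22.2083
```

View pics/s5.png

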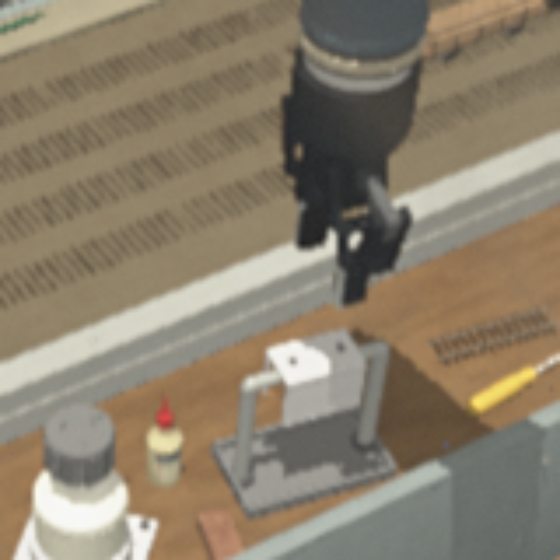

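The saddle hangs between the posts on the bar at (457.1, -233.4), top at 116 mm as expected. The cap is next. I'll measure it from above with the wrist camera and grip it.

Run:
```python
from plant import robot
from h import *
pi=np.pi; att=[pi,0,np.radians(60)]
robot.move_straight([.4569,-.234,.2],vel=.2)
robot.grip(.85,strength=60)
robot.goto([.4615,-.049,.19],att); robot.sleep(.3)
f=robot.grab_frame('wrist'); W=cloud(f).reshape(-1,3)
q=W[(W[:,2]>.133)&(W[:,2]<.143)&(abs(W[:,0]-.4615)<.04)&(abs(W[:,1]+.049)<.04)]
c,r=cv2.minEnclosingCircle((q[:,:2]*1000).astype(np.float32)); print(len(q),c,r,rect(q),np.median(q[:,2]))
allq=W[(W[:,2]>.15)&(W[:,2]<.28)]; print('tips',np.sort(allq[:,2])[:100:20])
s=robot.sense(); print(s['t'],s['tcp_pos'],s['wrist_force'])
```

```text
5279 (462.9603576660156, -48.13577651977539) 23.67668342590332 (array([463.2, -47.6]), array([46.1, 46.1]), 15.5) 0.13810068947086368
tips [0.22593277 0.22698968 0.22737693 0.22760846 0.22787284]
24.0167 [ 0.46157894 -0.04987827  0.18986551] [0.17300495 0.44246575 0.34271604]
```

Run:
```python
from plant import robot
from h import *
pi=np.pi; att=[pi,0,np.radians(60)]; x,y=.4631,-.0478
robot.goto([x,y,.13],att)
c=robot.move_straight([x,y,.071],vel=.1,contact_N=6); s=robot.sense(); print(c,s['tcp_pos'])
if not c:
    robot.grip(0,strength=60)
    s=robot.sense(); z0=s['tcp_pos'][2]; F0=s['wrist_force']; print(s['opening'],s['gripper_force'],s['tcp_pos'],F0)
    c=robot.move_straight([x,y,.071-.0075],vel=.02,contact_N=25)
    s=robot.sense(); print(c,s['t'],s['opening'],s['gripper_force'],s['tcp_pos'],s['wrist_force']-F0)
```

```text
False [ 0.46370728 -0.04763536  0.07153799]
0.5208601955385366 60.147181609645486 [ 0.46350735 -0.04779974  0.07169121] [-1.32132841 -0.10090986  5.09962259]
False 26.0 0.5154428486313026 60.41587530635297 [ 0.46350512 -0.04782809  0.06443202] [-0.82775199 -1.01244921  3.81240985]
```

Run:
```python
from plant import robot
from h import *
pi=np.pi; x,y=.4631,-.0478; z=.0625
robot.move_straight([x,y,z],vel=.02,contact_N=20)
s=robot.sense(); print(s['tcp_pos'],s['wrist_force'],s['torque'])
for a in range(65,126,5):
    robot.goto([x,y,z],[pi,0,np.radians(a)])
    s=robot.sense(); print(a,round(s['t'],2),s['tcp_pos'].round(4),np.degrees(s['tcp_rot'][2]).round(1),s['wrist_force'].round(1),s['torque'].round(2),round(s['opening'],3))
    if abs(s['torque'][2])>3 or abs(s['wrist_force']).max()>50: print('STOP');break
```

```text
[ 0.46350585 -0.04785361  0.06384597] [-4.97851961 -1.13274925 12.85580771] [-0.09768072  0.85982734 -0.00861231]
65 26.5 [ 0.464  -0.0477  0.0638] 65.0 [-2.9 -0.6 10.5] [-0.08  0.63  0.07] 0.52
70 26.75 [ 0.4644 -0.0475  0.0639] 70.0 [-1.1 -0.7 10.1] [-0.03  0.4   0.08] 0.522
75 27.0 [ 0.4646 -0.0474  0.0639] 75.0 [-1.2 -0.3  9.9] [-0.02  0.35  0.01] 0.524
80 27.25 [ 0.4647 -0.0473  0.0639] 80.0 [-0.4 -0.3  9.4] [0.1  0.24 0.03] 0.518
85 27.5 [ 0.4648 -0.0473  0.0639] 85.0 [0.2 0.8 9.4] [ 0.05  0.17 -0.03] 0.521
90 27.75 [ 0.4648 -0.0472  0.0639] 90.0 [-0.4  0.8  8.9] [0.07 0.18 0.02] 0.522
95 28.0 [ 0.4648 -0.0471  0.0639] 95.0 [-1.   0.8 10.4] [0.14 0.21 0.07] 0.522
100 28.25 [ 0.4647 -0.047   0.0639] 100.0 [-0.7  1.   9.6] [ 0.14  0.2  -0.  ] 0.516
105 28.5 [ 0.4646 -0.047   0.0639] 105.0 [-0.6  0.9  8.6] [0.15 0.24 0.03] 0.516
110 28.75 [ 0.4644 -0.0471  0.0639] 110.0 [-0.9  0.8 10. ] [ 0.08  0.41 -0.06] 0.518
115 29.0 [ 0.4643 -0.047   0.0639] 115.0 [-1.   1.5  9.9] [0.11 0.4  0.07] 0.521
120 29.25 [ 0.4642 -0.0471  0.0639] 120.0 [-1.7 -0.5  9.2] [0.08 0.44 0.04] 0.52
125 29.5 [ 0.4644 -0.0471  0.0639] 125.0 [-1.8  1.1 10. ] [ 0.05  0.32 -0.02] 0.516
```

Steady 10 N down-force and almost no torque, so the cap turned 65° with the hand. Next I'll lift it, slowly at first.

Run:
```python
from plant import robot
from h import *
x,y=.4638,-.0475
c=robot.move_straight([x,y,.085],vel=.03,contact_N=25)
s=robot.sense(); print(c,s['tcp_pos'],s['wrist_force'],s['opening'])
if not c:
    robot.move_straight([x,y,.142],vel=.1); robot.sleep(.6)
    s=robot.sense(); print(s['t'],s['tcp_pos'],s['wrist_force'],s['opening'],s['gripper_force'])
    f=robot.grab_frame('scene'); W=cloud(f).reshape(-1,3)
    for lo,hi in((.125,.145),(.165,.215)):
        q=W[(W[:,2]>lo)&(W[:,2]<hi)&(abs(W[:,0]-.463)<.024)&(abs(W[:,1]+.048)<.024)]; print(lo,len(q),q.mean(0) if len(q) else '',np.percentile(q[:,2],[0,100]) if len(q) else '')
    cv2.imwrite('pics/s6.png',cv2.resize(f['image'][120:280,260:440,::-1],None,fx=3.5,fy=3.5))
```

```text
False [ 0.46356561 -0.04763274  0.08474671] [-0.50895222 -0.02127968  0.16591441] 0.5189118781765892
31.7167 [ 0.46380434 -0.04747717  0.14197073] [ 0.46992526  0.00795821 -0.8243441 ] 0.5202624685950145 60.96997555810958
0.125 61 [ 0.45930487 -0.04723742  0.1333074 ] [0.12567787 0.13935172]
0.165 409 [ 0.45957207 -0.03875569  0.19943367] [0.17243676 0.21499288]
```

View pics/s6.png

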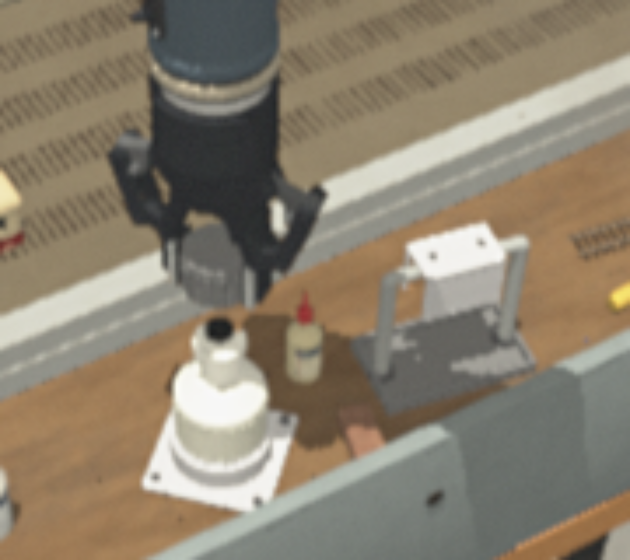

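The cap is held upright at (210,270), clear of the open bottle whose black disc shows at (218,330), and the saddle still hangs on the bar at (455,255). Handing in.

```bash
python3 -c "
from plant import robot
print(robot.close_job())"
```

```text
the job is handed in; nothing more can be done
None
```

I handed the job in at about 32 s of the 61 s allowed: the saddle hangs on the bar, and the gripper holds the cap upright about 5 cm above the open bottle (the close call returned no verdict).

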